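Set the cup warmer's dial for the upright cup

TASK

The cup warmer has two plates, each with its own dial in front of it. One cup stands upright on a plate, the other is upside down: turn the dial of the upright cup's plate clockwise until its white pointer line points straight at the long index mark beside that dial, then let go. Leave the other dial as it is set and the upright cup standing where it is.

Things in the scene. Friction and masses are not known exactly. Their poses are not given: they have to be found in the camera images.
- warmer: white two-plate cup warmer, fixed, 220 (x) x 300 (y) mm, top face at z = 46 mm. Origin: centre of its underside; x to its back, y to its left, z up. Plates: 112 mm wide, tops at z = 52, centres x = +46, y = +75 (left) and -75. Upright dial axes: x = -60, y = +75 and -75. Round each dial short marks every 30 degrees; the index, one long mark (22 x 6 mm, 35 to 57 mm from the axis), lies straight to its left (+y).
- left_pointer (a point): tip of the white pointer line on the left dial's rim, 28 mm from its axis, 56 mm above the worktop; this frame turns with the dial, its -x points outward along the pointer. Black skirt 60 mm wide, top at 56 mm; across it a grip bar, 50 mm long along the pointer, 16 mm thick, from 56 to 94 mm above the worktop: pinch its thickness. Light friction (0.04 N m), no spring or clicks.
- right_pointer (a point): the same on the right dial, which is like the left one, with its own index mark on its left. Each dial has a stop where its pointer faces the warmer's front (-x) and turns from there 270 degrees clockwise seen from above (front, left, back). At the start each points 6 to 49 degrees clockwise of the front, so 41 to 84 degrees clockwise reach the index.
- cup: the upright espresso cup, dark above and pale below, 60 mm wide, 84 mm with its handle, 53 mm high, loose, near the centre of the left or the right plate. Origin: at its underside, in the middle of the 84 mm (12 mm from the bowl's centre towards the handle), z up. On the other plate stands a patterned espresso cup, mouth down, 52 mm high (not listed).
Things that resemble listed ones, but are neither listed nor needed, are in the scene too. What is shaped like the cup but orange is not meant.

How it is judged:
By the outcome, as a careful person would: the job done as asked, in the order asked, and still so for the second after the job is handed in, with the robot touching nothing.
It also fails if it takes over 29 s, if anything falls off the work surface, if the arm or the gripper's body presses on something with over 40 N, if the wrist force passes 120 N, or if a joint passes its speed limit or range.

ROBOT

A 6-joint arm with a two-finger parallel gripper is mounted at the origin on a cart in front of the work surface, level with it; the furniture and walls round the work are solid. World frame = base frame: x ahead of the robot, y to its left, z up, the work surface at z = 0. Lengths are in m, angles in rad, forces in N, time in s.
With the tool pointing down it reaches from about 0.325 to 0.9 m from the base axis. Payload 6.1 kg.
Tool frame: the origin (TCP) lies midway between the tips of the shut fingers; the grasp point (between the pads) lies 19 mm behind it (grasp_offset is the distance from the TCP to the grasp point, in m); z points along the fingers, y is the line along which they close (so a half turn about z gives the same grasp; the last joint's range is limited). The gripper opens to 87 mm and grips with 3 to 60 N. Pads are 19 mm wide; open, the fingers measure 117 mm over their backs; the gripper's body (75 mm by 190 mm) begins 51 mm behind the grasp point.
Start: joints at [-1.262, 0.22, 1.526, -0, 1.395, -0.126], TCP at [0.263, -0.567, 0.223] pointing down, gripper open.
Joint ranges: [-2.98, 2.98], [-0.91, 2.08], [0.09, 2.57], [-1.24, 4.39], [0.2, 2.65], [-2.68, 2.68]. Speed limits (rad/s): [2.57, 2.57, 3.01, 3.14, 3.14, 3.14].

INTERFACE

Orientations are given as a rotation vector (axis times angle).
In Python, from cell import get_state, snapshot, hand_in, outline_of, grasp_offset gives the robot as it stands.
- The arm moves only by the tool step_arm, never from a script. Its argument "targets" is text: rows parted by semicolons, each of 4 numbers parted by spaces: the shift along the tool's x, y, z in mm, then the turn about the tool's z in degrees. A call has 1 to 5 rows; each row shifts and turns the commanded pose from where the row before left it, along the tool's axes as they then stand; what a row does not reach is not made up. A row lasts 1/10 s, in which the tool goes at most 50 mm and 8.59 degrees, less where a joint would pass 70% of its speed; a pose out of reach is approached as far as the arm can. A call with a gripper value outside its range is refused whole. "fingers" is the finger opening in mm, from 0 to 87, set as the call begins (left out, the last holds). The fingers move at their own pace and stop on an object; "force" is the grip in N (left out, the last holds). Time passes only in rows, so rows that do not move let the fingers close. It gives the time, the measured TCP pose, the force, the opening and the grip force at its end, in the units of the state.
- get_state(): the state, without advancing time (a new reading comes with each control period).
- snapshot(name): name is "side" or "top"; returns a dict with "img" (480x640x3 uint8, red, green, blue), "mtx" (3x3 intrinsics, pixels), "D" ([k1, k2, p1, p2, k3] as OpenCV has them; the pictures are not rectified), "world_to_cam" (4x4, takes a point from world to camera coordinates). Camera axes: x right, y up, looking along -z (the intrinsics and any distortion apply to the point x, -y, -z); pixel columns grow to the right and rows downward; lengths in m; the calibration is good to about 2 mm. A picture is of the moment at which its call begins. There is no depth.
- hand_in(): hands the job in; it is judged then, once.
Trained networks look in a picture, given as the dict that the camera call returned (one of the last four; its "shot" number tells which), for a name from the list of things; names that differ only in an ending like _2 or _b are one class to them, and where a whole thing is asked for, a point or a joint stands for the part that bears it (a point fixed in the world has none). Each returns a list of dicts, best first, with "conf" (0 to 1); they miss things now and then, are a little off and sometimes report something else, mostly with a low value. They report only what shows in the picture. A call takes as long as a camera call. They do not tell look-alikes from the thing itself.
- outline_of(picture, thing): "region" (480x640 bool, what is visible of it) and "rect" ([left, top, width, height] in pixels, round what is visible of it).
The state is a dict: "time_s": time; "joint_positions": joint angles; "joint_velocities": joint speeds; "effort": joint torques, N m; "eef_pos": TCP position; "tool_rot": TCP orientation; "contact_force": force on the tool from outside, world axes, zero at the start; "torque": the same for the moment, N m; "opening": finger opening in m; "gripper_force": force on a finger pad.
Only numpy, scipy, OpenCV 4.12 (cv2) and the standard library are available. Lean on these libraries where they do the work, as an engineer would, in place of code of your own. Each camera call takes 0.05 s, during which the arm holds its last target. There are 200 camera calls.

## Working session

There is one attempt and no reset: what is moved stays moved. The work goes in short steps, Python scripts to look and compute and a tool call to move; the robot and the scene stay as the last step left them, time stands still between calls to the robot, and variables do not carry over. Pictures are saved under pics/ and viewed, at most 10 in all, crops included, and the job is handed in when it is done.

Besides the shell and the picture viewer there is one more tool, called by a JSON object that holds its "name" and its "arguments". step_arm: Moves the arm, as the interface text tells. Its arguments: {"type":"object","properties":{"targets":{"type":"string"},"fingers":{"type":"number"},"force":{"type":"number"}},"required":["targets"]}

```bash
mkdir -p pics
cat > h.py <<'E'
import numpy as np, cv2, pickle
from cell import *
def proj(s,P):
    P=np.atleast_2d(P); W=s["world_to_cam"]; c=P@W[:3,:3].T+W[:3,3]
    c=c*[1,-1,-1]
    return cv2.projectPoints(c.reshape(-1,1,3),np.zeros(3),np.zeros(3),np.array(s["mtx"]),np.array(s["D"],float))[0].reshape(-1,2)
def unproj(s,uv,z):
    n=cv2.undistortPoints(np.array(uv,float).reshape(-1,1,2),np.array(s["mtx"]),np.array(s["D"],float)).reshape(-1,2)
    d=np.c_[n[:,0],-n[:,1],-np.ones(len(n))]; W=s["world_to_cam"]; R=W[:3,:3]; o=-R.T@W[:3,3]; d=d@R
    return o+d*((z-o[2])/d[:,2])[:,None]
def save(s,n,crop=None,k=1):
    im=s["img"] if isinstance(s,dict) else s
    if crop: x,y,w,h=crop; im=im[y:y+h,x:x+w]
    cv2.imwrite(f"pics/{n}.png",cv2.resize(im,None,fx=k,fy=k,interpolation=cv2.INTER_CUBIC)[:,:,::-1])
E
python3 - <<'E'
from h import *
print(grasp_offset if not callable(grasp_offset) else grasp_offset())
ims=[]
for n in("top","side"):
    s=snapshot(n); save(s,n)
    for t in("warmer","left_pointer","right_pointer","cup"):
        for o in outline_of(s,t):
            m=o["region"]; ys,xs=np.nonzero(m); print(n,t,round(o["conf"],2),o["rect"],xs.mean().round(1),ys.mean().round(1),m.sum())
E
```

```text
0.0187
top warmer 0.58 [283.5, 149.6, 200.5, 156.5] 381.9 228.5 22791
top left_pointer 0.96 [316.3, 236.1, 35.8, 38.5] 332.6 255.8 1131
top cup 0.7 [206.4, 223.9, 38.2, 52.8] 227.2 245.2 1340
top cup 0.65 [413.4, 175.3, 58.3, 40.7] 437.8 194.5 1397
side warmer 0.81 [261.8, 242.7, 152.5, 133.7] 331.7 317.3 14302
side left_pointer 0.72 [286.3, 243.0, 28.4, 32.0] 301.3 259.9 826
side right_pointer 0.88 [279.1, 293.9, 40.1, 41.7] 298.3 314.4 1187
side cup 0.77 [346.8, 280.8, 40.2, 44.3] 365.8 298.9 1337
side cup 0.77 [281.7, 213.2, 38.1, 32.1] 303.0 230.0 821
```

View pics/top.png

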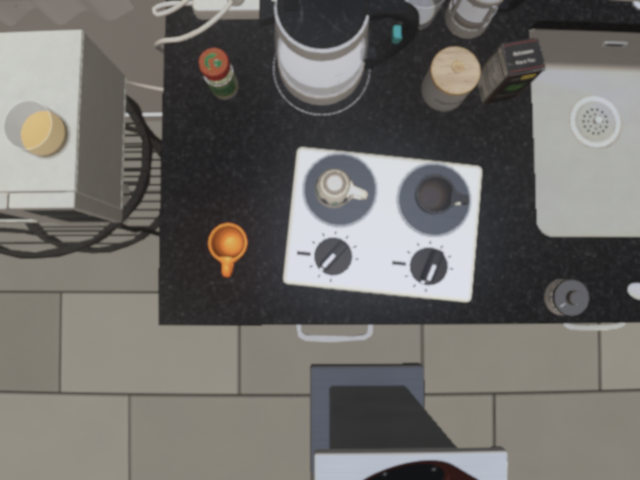

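View pics/side.png

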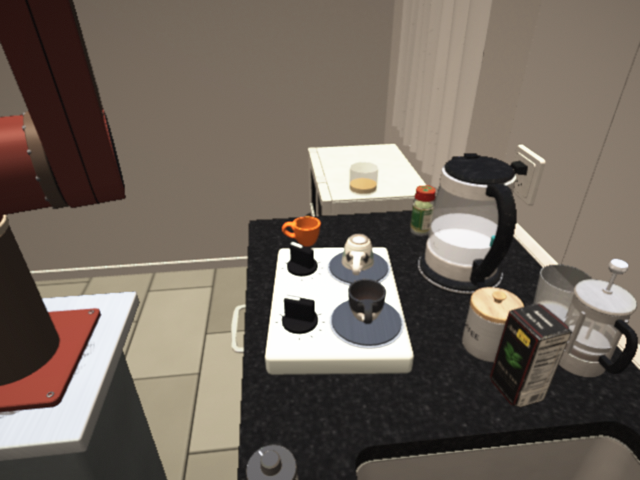

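The upright dark cup is on the right plate (top 437,194; side 366,299). The patterned cup at (335,187) is upside down on the left plate, and the orange cup at (227,245) is a decoy. That makes it the right dial at top (429,266), not the left one at (333,256), with its index mark at about (399,263).

Run:
```python
from h import *
from scipy.optimize import least_squares
s=snapshot("top"); pickle.dump(s,open("top.pkl","wb"))
c=unproj(s,[[298,148],[482,164],[470,301],[285,284]],.046)
m=np.array([[.11,.15],[.11,-.15],[-.11,-.15],[-.11,.15]])
def T(p,q): 
    a=p[2]; return np.array(q)@np.array([[np.cos(a),np.sin(a)],[-np.sin(a),np.cos(a)]])+p[:2]
r=least_squares(lambda p:(T(p,m)-c[:,:2]).ravel(),[.5,0,0]); p=r.x; print(p,np.degrees(p[2]),(r.fun*1000).round(1))
np.save("p.npy",p)
d=T(p,[[-.06,-.075]])[0]; print("right dial",d)
im=s["img"].copy(); x,y=np.rint(proj(s,[[*d,.046]])[0]).astype(int); print(x,y)
k=8; x0,y0=x-45,y-35; big=cv2.resize(im[y0:y0+70,x0:x0+90],None,fx=k,fy=k,interpolation=cv2.INTER_CUBIC)
def dot(q,z,col):
    for u in proj(s,[[*T(p,[q])[0],z]]): cv2.circle(big,tuple(np.rint((u-[x0,y0]+.5)*k).astype(int)),3,col,-1)
dot([-.06,-.075],.094,(255,0,0)); dot([-.06,-.075],.056,(0,255,0))
for yy in(.035,.057): dot([-.06,-.075+yy],.046,(255,0,255))
for a in np.arange(0,6.28,.26): dot([-.06+.03*np.cos(a),-.075+.03*np.sin(a)],.056,(0,255,0))
save(big,"crop1")
s=snapshot("side"); u=proj(s,[[*d,.07]])[0].astype(int); 
s["img"]=s["img"].copy();save(s,"crop2",(u[0]-40,u[1]-30,80,60),8)
```

```text
[ 0.5212479   0.04763102 -0.0939283 ] -5.381695376053291 [ 2.7  3.1 -0.3 -1.7 -1.5 -5.1 -0.9  3.7]
right dial [ 0.45447811 -0.02141096]
429 266
```

View pics/crop1.png

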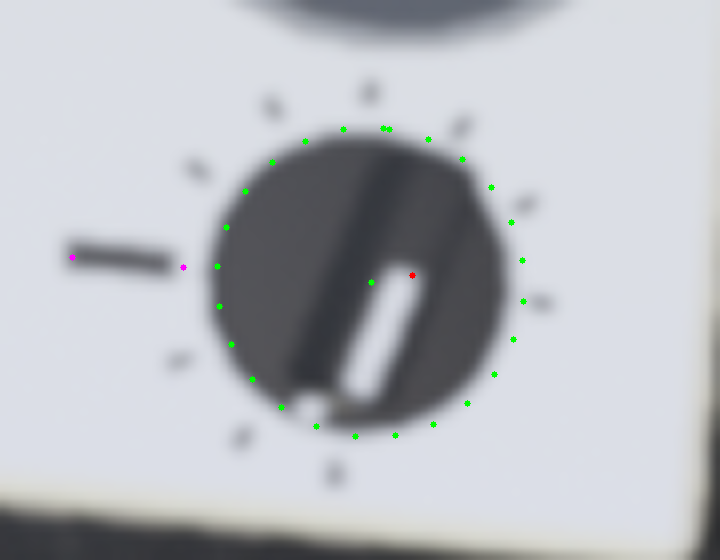

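The crop confirms the right dial: white bar line from (402,270) to (360,395), pointer about 20° clockwise of front, index mark at (68–172, 250–264). My model is off by only about 2 mm. Next I'll refine the axis and compute the move.

Run:
```python
from h import *
from scipy.spatial.transform import Rotation as R
s=pickle.load(open("top.pkl","rb"))
f=lambda q:np.array(q)/8-.5+[429-45,266-35]
m=unproj(s,f([[370,93],[335,475],[68,250],[172,264],[540,303]]),.046)
print("axis mid marks",(m[0]+m[1])/2)
t=unproj(s,f([[358,282],[312,403]]),.056); b=unproj(s,f([[402,270],[360,395]]),.094)
ang=lambda v:np.degrees(np.arctan2(v[1],v[0]))
print("skirt c",t[0],"bar",b)
print("yaw marks",ang(m[0]-m[1]),"index",ang(m[2]-m[3]),ang(m[2]-m[4]),"tip",ang(t[1]-t[0]),"bar",ang(b[1]-b[0]))
st=get_state(); r=R.from_rotvec(st["tool_rot"]).as_matrix(); print(st["time_s"],st["eef_pos"],r.round(3),ang(r[:,0]),st["joint_positions"])
```

```text
axis mid marks [ 0.45439458 -0.01990485  0.046     ]
skirt c [ 0.4543894  -0.01894857  0.056     ] bar [[ 0.45546004 -0.01955009  0.094     ]
 [ 0.4323587  -0.01140799  0.094     ]]
yaw marks -6.03013442969105 index 82.2190391067058 83.47241660024304 tip 158.3882517237886 bar 160.5849224214293
0.6 [ 0.26327273 -0.56681365  0.22255562] [[ 0.907  0.421  0.   ]
 [ 0.421 -0.907  0.   ]
 [ 0.    -0.    -1.   ]] 24.91338746825941 [-1.26208286e+00  2.20349433e-01  1.52652524e+00  2.90086509e-05
  1.39474038e+00 -1.26112252e-01]
```

```bash
cat > plan.py <<'E'
from h import *; import sys
from scipy.spatial.transform import Rotation as R
x,y,z,a,n=map(float,sys.argv[1:]); n=int(n)
st=get_state(); r=R.from_rotvec(st["tool_rot"]).as_matrix(); p0=np.array(st["eef_pos"]); a0=np.degrees(np.arctan2(r[1,0],r[0,0]))
da=(a-a0+180)%360-180
if n==0: n=1
D=np.array([x,y,z])-p0; print(st["time_s"],p0.round(4),a0.round(2),"D",(D*1000).round(1),"da",da.round(2))
rows=[]
for i in range(n):
    t=np.radians(a0+da*i/n); X=np.array([np.cos(t),np.sin(t),0]); Y=np.array([np.sin(t),-np.cos(t),0]); d=D/n*1000
    rows.append(f"{d@X:.0f} {d@Y:.0f} {-d[2]:.0f} {-da/n:.1f}")
for i in range(0,n,5): print("; ".join(rows[i:i+5]))
E
python3 plan.py .4544 -.0195 .13 160 18
```

```text
0.6 [ 0.2633 -0.5668  0.2226] 24.91 D [191.1 547.3 -92.6] da 135.09
22 -23 5 -7.5; 25 -20 5 -7.5; 28 -17 5 -7.5; 30 -13 5 -7.5; 31 -9 5 -7.5
32 -5 5 -7.5; 32 -0 5 -7.5; 32 4 5 -7.5; 31 8 5 -7.5; 30 12 5 -7.5
28 16 5 -7.5; 26 19 5 -7.5; 23 22 5 -7.5; 20 25 5 -7.5; 16 28 5 -7.5
13 30 5 -7.5; 9 31 5 -7.5; 5 32 5 -7.5
```

{"name": "step_arm", "arguments": {"targets": "22 -23 0 -7.5; 25 -20 0 -7.5; 28 -17 0 -7.5; 30 -13 0 -7.5; 31 -9 0 -7.5", "fingers": 50}}

```text
time_s: 1.1
eef_pos: [0.316, -0.4128, 0.2226]
tool_rot: [2.682, 1.635, 0.0]
contact_force: [0.0, 0.5, -0.1]
opening: 0.0551
gripper_force: 0.0
```

{"name": "step_arm", "arguments": {"targets": "32 -5 0 -7.5; 32 0 0 -7.5; 32 4 0 -7.5; 31 8 0 -7.5; 30 12 0 -7.5"}}

```text
time_s: 1.6
eef_pos: [0.3697, -0.2611, 0.2228]
tool_rot: [2.015, 2.41, 0.0]
contact_force: [0.5, 0.4, -0.1]
opening: 0.0499
gripper_force: 0.0
```

{"name": "step_arm", "arguments": {"targets": "28 16 0 -7.5; 26 19 0 -7.5; 23 22 0 -7.5; 20 25 0 -7.5; 16 28 0 -7.5"}}

```text
time_s: 2.1
eef_pos: [0.4228, -0.1096, 0.2229]
tool_rot: [1.133, 2.929, -0.0]
contact_force: [0.1, -1.2, -0.2]
opening: 0.0498
gripper_force: 0.0
```

{"name": "step_arm", "arguments": {"targets": "13 30 10 -7.5; 9 31 20 -7.5; 5 32 30 -7.5; 0 0 25 0; 0 0 0 0"}}

```text
time_s: 2.6
eef_pos: [0.4514, -0.0172, 0.1341]
tool_rot: [-0.544, -3.087, -0.0]
contact_force: [0.2, -0.5, 0.9]
opening: 0.0499
gripper_force: 0.0
```

```bash
python3 plan.py .4544 -.0195 .062 160 2
python3 - <<'E'
from h import *
a=[]
for n in("top","side"):
    s=snapshot(n); u=np.rint(proj(s,[[.4544,-.0195,.08]])[0]).astype(int)
    a.append(cv2.resize(s["img"][u[1]-40:u[1]+40,u[0]-40:u[0]+40],(400,400),interpolation=cv2.INTER_CUBIC))
save(np.hstack(a),"close")
E
```

```text
2.6 [ 0.4514 -0.0172  0.1341] 160.03 D [  3.   -2.3 -72.1] da -0.03
-2 -1 36 0.0; -2 -1 36 0.0
```

View pics/close.png

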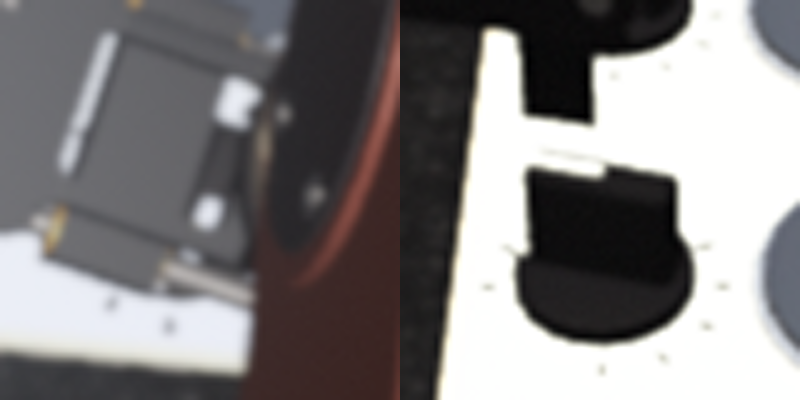

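The side crop shows the finger (560,80) above the bar (600,220) and slightly towards the front, which matches the computed correction. I'll descend and pinch.

{"name": "step_arm", "arguments": {"targets": "-4 -1 12 0; 0 0 30 0; 0 0 28 0; 0 0 2 0; 0 0 0 0"}}

```text
time_s: 3.2
eef_pos: [0.4577, -0.0216, 0.0659]
tool_rot: [-0.55, -3.093, 0.0]
contact_force: [0.5, -0.3, 0.5]
opening: 0.05
gripper_force: 0.0
```

{"name": "step_arm", "arguments": {"targets": "0 0 0 0; 0 0 0 0; 0 0 0 0; 0 0 0 0; 0 0 0 0", "fingers": 5, "force": 12}}

```text
time_s: 3.7
eef_pos: [0.4578, -0.021, 0.0659]
tool_rot: [0.548, 3.093, -0.0]
contact_force: [-0.7, -1.0, -1.1]
opening: 0.018
gripper_force: 0.0
```

```bash
python3 plan.py .4544 -.0195 .062 84 1; python3 -c "
from h import *;s=get_state();print(s['opening'],s['gripper_force'],s['contact_force'],s['torque'])"
```

```text
3.7 [ 0.4578 -0.021   0.0659] 159.92 D [-3.4  1.5 -3.9] da -75.92
4 0 4 75.9
0.01798034934676011 0.0 [-0.68830289 -0.99116873 -1.09906352] [ 0.064876   -0.18793517  0.02962138]
```

{"name": "step_arm", "arguments": {"targets": "3 0 2 0; 0 0 0 0; 0 0 0 0; 0 0 0 0"}}

```text
time_s: 4.1
eef_pos: [0.4575, -0.0208, 0.0657]
tool_rot: [0.547, 3.087, -0.001]
contact_force: [2.9, -1.1, 8.1]
opening: 0.016
gripper_force: 12.0
```

```bash
python3 plan.py .4544 -.0195 .062 84 1; python3 -c "
from h import *;s=get_state();print(s['opening'],s['gripper_force'],s['contact_force'],s['torque'])"
```

```text
4.1 [ 0.4575 -0.0208  0.0657] 159.91 D [-3.1  1.3 -3.7] da -75.91
3 0 4 75.9
0.016013293906724416 12.00050154409837 [ 2.91064296 -1.05598554  8.10392842] [-0.1398153  -0.51260425 -0.01558543]
```

{"name": "step_arm", "arguments": {"targets": "0 0 0 0; 0 0 0 0; 0 0 0 0", "fingers": 26}}

```text
time_s: 4.4
eef_pos: [0.454, -0.0198, 0.063]
tool_rot: [-0.548, -3.092, -0.0]
contact_force: [0.5, -0.1, -0.0]
opening: 0.0248
gripper_force: 0.0
```

```bash
python3 plan.py .4544 -.0195 .062 84 1
```

```text
4.4 [ 0.454  -0.0198  0.063 ] 159.92 D [ 0.4  0.3 -1. ] da -75.92
-0 0 1 75.9
```

{"name": "step_arm", "arguments": {"targets": "0 0 0 0; 0 0 0 0; 0 0 0 0; 0 0 0 0; 0 0 0 0", "fingers": 5, "force": 15}}

```text
time_s: 4.9
eef_pos: [0.4544, -0.0197, 0.0632]
tool_rot: [-0.548, -3.093, -0.001]
contact_force: [0.6, 2.1, -2.2]
opening: 0.0162
gripper_force: 15.0
```

{"name": "step_arm", "arguments": {"targets": "0 0 0 3; 0 0 0 6; 0 0 0 8; 0 0 0 8; 0 0 0 8"}}

```text
time_s: 5.4
eef_pos: [0.4544, -0.0198, 0.0633]
tool_rot: [-1.411, -2.806, 0.0]
contact_force: [-0.6, 0.7, -2.0]
opening: 0.016
gripper_force: 15.0
```

{"name": "step_arm", "arguments": {"targets": "0 0 0 8; 0 0 0 8; 0 0 0 8; 0 0 0 8; 0 0 0 6"}}

```text
time_s: 5.9
eef_pos: [0.4542, -0.0198, 0.0633]
tool_rot: [-2.247, -2.194, 0.001]
contact_force: [-0.9, 1.3, -2.1]
opening: 0.0161
gripper_force: 15.0
```

{"name": "step_arm", "arguments": {"targets": "0 0 0 3; 0 0 0 1; 0 0 0 0; 0 0 0 0"}}

```text
time_s: 6.3
eef_pos: [0.4542, -0.0198, 0.0633]
tool_rot: [-2.316, -2.121, 0.001]
contact_force: [-1.4, 1.2, -1.8]
opening: 0.016
gripper_force: 15.0
```

```bash
python3 plan.py .4544 -.0195 .062 84 1
```

```text
6.3 [ 0.4542 -0.0198  0.0633] 84.97 D [ 0.2  0.3 -1.3] da -0.97
0 0 1 1.0
```

{"name": "step_arm", "arguments": {"targets": "0 0 0 1; 0 0 0 0; 0 0 0 0"}}

```text
time_s: 6.6
eef_pos: [0.4542, -0.0198, 0.0632]
tool_rot: [-2.335, -2.1, 0.001]
contact_force: [-2.2, 1.9, -2.8]
opening: 0.016
gripper_force: 15.0
```

{"name": "step_arm", "arguments": {"targets": "0 0 0 0; 0 0 0 0; 0 0 0 0; 0 0 0 0; 0 0 0 0", "fingers": 40}}

```text
time_s: 7.1
eef_pos: [0.455, -0.0201, 0.0638]
tool_rot: [2.336, 2.1, 0.0]
contact_force: [-0.1, 0.3, 0.2]
opening: 0.0392
gripper_force: 0.0
```

{"name": "step_arm", "arguments": {"targets": "0 0 -30 0; 0 0 -45 0; 0 0 -45 0; 0 0 -40 0; 0 0 0 0"}}

```text
time_s: 7.6
eef_pos: [0.4585, -0.0208, 0.2305]
tool_rot: [2.329, 2.094, 0.011]
contact_force: [0.7, -0.0, 0.3]
opening: 0.0399
gripper_force: 0.0
```

```bash
python3 plan.py .34 -.30 .22 84 9
```

```text
7.6 [ 0.4585 -0.0208  0.2305] 83.92 D [-118.5 -279.2  -10.5] da 0.08
-32 -10 1 -0.0; -32 -10 1 -0.0; -32 -10 1 -0.0; -32 -10 1 -0.0; -32 -10 1 -0.0
-32 -10 1 -0.0; -32 -10 1 -0.0; -32 -10 1 -0.0; -32 -10 1 -0.0
```

{"name": "step_arm", "arguments": {"targets": "-32 -10 0 0; -32 -10 0 0; -32 -10 0 0; -32 -10 0 0; -32 -10 0 0"}}

```text
time_s: 8.1
eef_pos: [0.3872, -0.1747, 0.223]
tool_rot: [-2.336, -2.101, 0.0]
contact_force: [0.3, 0.3, 0.9]
opening: 0.0401
gripper_force: 0.0
```

{"name": "step_arm", "arguments": {"targets": "-32 -10 0 0; -32 -10 0 0; -32 -10 0 0; -32 -10 0 0; 0 0 0 0"}}

```text
time_s: 8.6
eef_pos: [0.333, -0.2996, 0.223]
tool_rot: [-2.34, -2.096, 0.002]
contact_force: [0.3, 0.1, 0.2]
opening: 0.0403
gripper_force: 0.0
```

Run:
```python
from h import *
s=snapshot("top"); pickle.dump(s,open("top2.pkl","wb")); save(s,"fin",(384,231,90,70),8); save(s,"finall",(270,140,220,170),3)
```

```text
(no output)
```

View pics/fin.png

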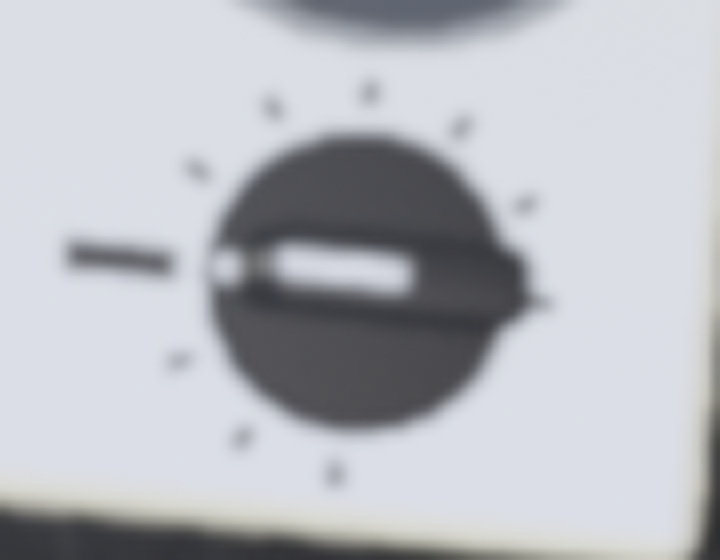

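View pics/finall.png

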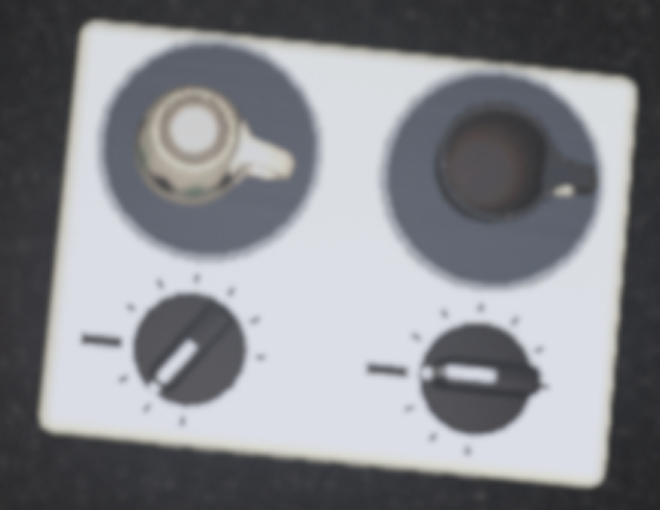

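The pointer tip at (225,268) lines up with the index mark at (68–172, 254–264): both slopes are about 5.5–6°. The cup still stands on the right plate and the left dial is unchanged, so I'm handing in.

```bash
python3 -c "
from cell import *;print(hand_in())"
```

```text
the job is handed in; nothing more can be done
None
```

I turned the right dial (the upright dark cup's plate) clockwise to its index mark and let go; the left dial and the cup were left as they were, and the job is handed in.

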